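# Latch the die cassette and prove it with a pull test

### The job

Lift the pricking iron off the slide and lay it in the wooden tool tray without dropping it from a height, then push the die cassette fully home until it latches. Then tug the cassette straight back by its orange pull bar until the pull scale's pointer stands in the green band, keep it there for about a second without ever reaching the red, and let go so that the pointer returns and the cassette stays latched. Leave the other things on the bench where they stand.

Things in the scene. Friction and masses are not known exactly. Their poses are not given: they have to be found in the camera images.
- slide: Green slide fixed to the bench, 235 mm long. Origin: on the bench under its middle; x is the direction in which the cassette is pushed home, z up. Two aluminium rails along x, centred at y = +-38 mm, 12 mm wide, tops 36 mm above the bench. Floor between them 12 mm above the bench.
- end_stop (a point): Middle of the dark cross bar that stops the cassette, on its top, 24 mm above the bench, at x = 106 mm, y = 0 of the slide; the bar is 12 mm thick in x. A post 60 mm high stands at each rail end (y = +-38 mm).
- cassette (a joint): Steel die cassette, a 110 x 60 mm plate sliding between the rails, top 27 mm above the bench; a blue block with brass studs on its front 40 mm reaches 70 mm. Value: m still to go to the stop, 0 = fully home. Slides with under 1 N; a spring latch adds up to 8 N over the last 30 mm and snaps in behind it in the last 3 mm. Latched, it has 3 mm of play, then drags the pull scale.
- pull_bar (a point): Middle of the orange pull bar at the cassette's rear: round, 10 mm thick, 50 mm long, along the slide's y, 50 mm above the bench, on an upright at each end. At slide x = -2 mm when the cassette is home. In front of it (slide +x) lie 57 mm of free plate, 27 mm above the bench, up to the blue block; behind it the plate ends after 3 mm.
- pull_scale (a joint): Sprung carriage with an orange pointer over a white scale on the slide's -y side; the latched cassette drags it back when tugged. Value: its travel in m, 0 at rest; 600 N/m, so 12 N is 0.020 m. Green band: 0.015 to 0.025 m (9 to 15 N); the red begins at 0.032 m (19 N).
- pricking_iron: Steel pricking iron, 102 mm long, 90 g, lying across both rails between cassette and end stop and blocking the cassette. Origin: centre of its underside; y runs along it. Shank 10 mm wide and high, from y = -21 to +51 mm; toothed head 24 mm wide, 6 mm thick, from y = -43 to -17 mm. Balances near y = 1 mm.
- tool_tray: Open wooden tray fixed to the bench, 105 x 145 mm (x, y) outside, 22 mm high, walls and floor 4 to 5 mm. Origin: centre of its underside. It stands either behind the thread box's raised lid or at the right front of the bench.
- thread_box: Open dark wooden thread box, fixed, 139 x 196 mm, 62 mm high. Origin: centre of its underside. Its lid stands open at the back, up to 190 mm above the bench.
- tea_mug: Speckled white mug, 78 mm wide, 101 mm high, loose bystander in the place where the tray is not. Origin: centre of its underside.
- dye_bottle_1: Loose bystander, dark brown bottle with black cap, 42 mm across, 98 mm high. Origin: centre of its underside.
- dye_bottle_2: Loose bystander, dark bottle with red cap, 38 mm across, 85 mm high. Origin: centre of its underside.
- dye_bottle_3: Loose bystander, tan bottle with white cap, 50 mm across, 120 mm high. Origin: centre of its underside.
- tape_measure: Loose bystander, yellow tape measure, 32 x 83 x 68 mm high. Origin: centre of its underside.
- beeswax: Loose bystander, block of beeswax, 36 x 58 x 20 mm high. Origin: centre of its underside.

How it is judged:
By the outcome, as a careful person would: the job done as asked, in the order asked, and still so for the second after the job is handed in, with the robot touching nothing.
It also fails if it takes over 70 s, if anything falls off the work surface, if the arm or the gripper's body presses on something with over 40 N, if the wrist force passes 120 N, or if a joint passes its speed limit or range.

### The arm

A 7-joint arm with a two-finger parallel gripper is mounted at the origin on a cart in front of the work surface, level with it; the furniture and walls round the work are solid. World frame = base frame: x ahead of the robot, y to its left, z up, the work surface at z = 0. Lengths are in m, angles in degrees, forces in N, time in s.
With the tool pointing down it reaches from about 0.425 to 0.875 m from the base axis. Payload 4.7 kg.
Tool frame: the origin (TCP) lies at the very end of the fingers, on their centre line; the grasp point (between the pads) lies 19 mm behind it; z points along the fingers, y is the direction in which the jaws open and shut (so a half turn about z gives the same grasp; the last joint's range is limited). The gripper opens to 87 mm and grips with 3 to 60 N. Pads are 19 mm wide; open, the fingers measure 117 mm over their backs; the gripper's body (75 mm by 190 mm) begins 51 mm behind the grasp point.
Start: joints at [71.74, 18.392, -4.016, 83.108, 1.295, 78.541, -3.26], TCP at [0.212, -0.614, 0.223] pointing down, gripper open.
Joint ranges: [-163.93, 163.93], [-17.29, 119.83], [-79.2, 71.16], [3.27, 140.29], [-89.18, 269.18], [5.43, 117.66], [-154.24, 154.24]. Speed limits (degrees/s): [147.25, 147.25, 180, 180, 180, 180, 180].

### API

Orientations are given as [roll, pitch, yaw] about the fixed x, y, z axes, in that order (R = Rz(yaw) Ry(pitch) Rx(roll)).
In Python, from cell import * gives the robot as it stands.
- The arm moves only by the tool arm_command, never from a script. Its argument "targets" is a list that holds one entry, the list of rows, each a list of 7 numbers: the shift along the tool's x, y, z in m, then the turn, a rotation vector about the tool's x, y, z in degrees, then the gripper's target within -1 to 1 (shut at 1, half-way at 0, fully open at -1). In form: [[[tx, ty, tz, rx, ry, rz, claw], ...]]. A call has 1 to 10 rows; each row is the pose to reach, as a shift and turn from the pose commanded when the call began, along the tool's axes at that moment; what a row does not reach only later rows make up. A row lasts 1/10 s, in which the tool goes at most 50 mm and 8.59 degrees, less where a joint would pass 70% of its speed; a pose out of reach is approached as far as the arm can. A call with a gripper value outside its range is refused whole. The fingers move at their own pace and stop on an object; "newtons" is the grip in N (left out, the last holds). Time passes only in rows, so rows that repeat a pose let the fingers close. It gives the time, the measured TCP pose, the force and the opening at its end, in the units of the state.
- get_obs(): the state, without advancing time (a new reading comes with each control period).
- read_camera(name): name is "scene" or "top" or "wrist"; returns a dict with "img" (480x640x3 uint8, red, green, blue), "z_map" (480x640 float32, m along the optical axis (not along the pixel's ray), 0 where there is no reading), "K" (3x3 intrinsics, pixels), "origin" and "attitude" of the camera in the world. Camera axes: x right, y down, z forward; pixel columns grow to the right and rows downward; lengths in m; the calibration is good to about 2 mm. The wrist camera is an equidistant fisheye: a pixel r from the principal point sees the ray r / f radians off the axis. A picture is of the moment at which its call begins.
- sign_off(): hands the job in, once; it reports no verdict.
Trained networks look in the newest picture that a camera, given by its name, has taken for a name from the list of things; names that differ only in an ending like _2 or _b are one class to them, and where a whole thing is asked for, a point or a joint stands for the part that bears it (a point fixed in the world has none). Each returns a list of dicts, best first, with "conf" (0 to 1); they miss things now and then, are a little off and sometimes report something else, mostly with a low value. They report only what shows in the picture. A call takes as long as a camera call.
- search_frame(thing, camera): "position" ([column, row] in pixels, amid what is visible of it).
The state is a dict: "time_s": time; "qpos": joint angles; "joint_velocities": joint speeds; "effort": joint torques, N m; "tool_pos": TCP position; "tool_rot": TCP orientation; "force": force on the tool from outside, world axes, zero at the start; "wrist_torque": the same for the moment, N m; "grip_width": finger opening in m.
Only numpy, scipy, OpenCV 4.12 (cv2) and the standard library are available. Lean on these libraries where they do the work, as an engineer would, in place of code of your own. Each camera call takes 0.05 s, during which the arm holds its last target.

## Working session

There is one attempt and no reset: what is moved stays moved. The work goes in short steps, Python scripts to look and compute and a tool call to move; the robot and the scene stay as the last step left them, time stands still between calls to the robot, and variables do not carry over. Pictures are saved under pics/ and viewed, and the job is handed in when it is done.

Besides the shell and the picture viewer there is one more tool, called after "Request:" as a command line: name --argument value ..., lists and objects as JSON in quotes. arm_command: Moves the arm, as the interface text tells. Its arguments: {"type":"object","properties":{"targets":{"type":"array","items":{"type":"array","items":{"type":"array","items":{"type":"number"}}}},"newtons":{"type":"number"}},"required":["targets"]}

```bash
mkdir -p pics; ls; python3 - <<'E'
from cell import *
import cv2, numpy as np
o=get_obs(); print(o)
for n in ["scene","top","wrist"]:
    c=read_camera(n); cv2.imwrite(f"pics/{n}0.png",c["img"][:,:,::-1]); np.savez(f"{n}0.npz",**{k:v for k,v in c.items()})
    print(n,c["K"].tolist(),c["origin"],c["attitude"])
    for t in ["slide","end_stop","cassette","pull_bar","pull_scale","pricking_iron","tool_tray","tea_mug","thread_box"]:
        try: print(t,[(np.round(d["position"]).tolist(),round(d["conf"],2)) for d in search_frame(t,n)][:3])
        except Exception as e: print(t,e)
E
```

```text
pics
{'time_s': 0.0, 'qpos': array([71.74120113, 18.43905009, -4.01503112, 83.17530638,  1.29661505,
       78.54123221, -3.25998985]), 'joint_velocities': array([ 0.00611873, -0.09193997, -0.05028794, -0.06743682,  0.04486965,
       -0.06358001,  0.03351222]), 'effort': array([ 1.64486075e-03, -4.91289139e+01, -4.02944684e-01, -3.12528348e+01,
       -6.38852036e-02,  4.38462419e-02,  1.42728791e-04]), 'tool_pos': array([ 0.21208797, -0.61383297,  0.22145803]), 'tool_rot': array([-1.79889744e+02,  7.54779766e-03,  1.90684224e+01]), 'force': array([ 0.49258458, -0.00474832, -0.72748751]), 'wrist_torque': array([ 0.00367015,  0.01726356, -0.02180791]), 'grip_width': 0.08737246582132278}
scene [[478.55356781701346, 0.0, 313.40234387152464], [0.0, 478.55356781701346, 242.93454727009842], [0.0, 0.0, 1.0]] [-0.20720674 -0.87981917  0.62445125] [-119.06902547    0.36396455  -50.24760782]
slide []
end_stop [([282.0, 279.0], 0.57), ([256.0, 301.0], 0.17)]
cassette []
pull_bar [([276.0, 267.0], 0.65)]
pull_scale []
pricking_iron []
tool_tray [([366.0, 315.0], 0.71)]
tea_mug [([181.0, 249.0],
[... 178 characters left out ...]
24934688  0.89868283] [-176.60011388    1.2974302   -88.80197227]
slide [([334.0, 247.0], 0.73)]
end_stop []
cassette [([314.0, 259.0], 0.72)]
pull_bar [([322.0, 253.0], 0.97)]
pull_scale [([353.0, 250.0], 0.62), ([419.0, 172.0], 0.32)]
pricking_iron [([352.0, 211.0], 0.72)]
tool_tray [([429.0, 282.0], 0.92), ([355.0, 217.0], 0.65)]
tea_mug [([197.0, 164.0], 0.81)]
thread_box []
wrist [[371.64829954431775, 0.0, 316.1644851961704], [0.0, 371.64829954431775, 237.23900310126416], [0.0, 0.0, 1.0]] [ 0.29340911 -0.58664241  0.38438984] [ 1.62231131e+02 -9.93212233e-04 -7.09300014e+01]
slide []
end_stop []
cassette []
pull_bar []
pull_scale []
pricking_iron []
tool_tray []
tea_mug []
thread_box []
```

View pics/top0.png

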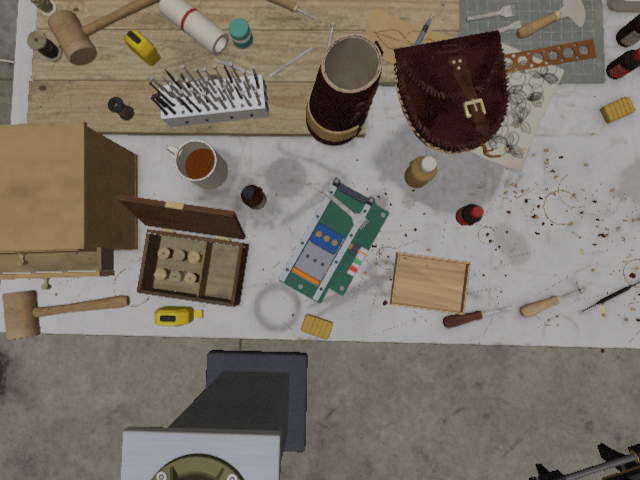

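View pics/scene0.png

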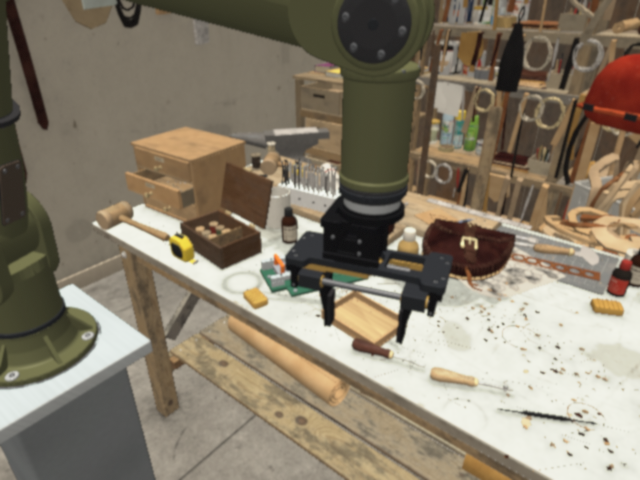

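View pics/wrist0.png

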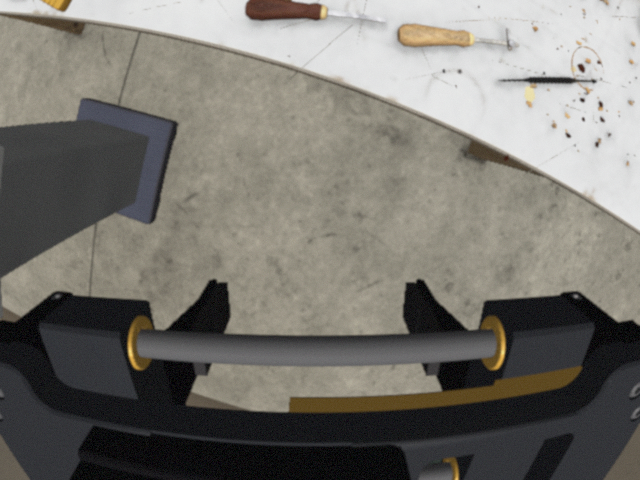

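```bash
cat > h.py <<'E'
import numpy as np, cv2
from scipy.spatial.transform import Rotation as R
def load(n): return dict(np.load(n+".npz"))
def pts(c):
    K=c["K"];z=c["z_map"];v,u=np.mgrid[:480,:640]
    p=np.stack([(u-K[0,2])/K[0,0]*z,(v-K[1,2])/K[1,1]*z,z],-1)
    Rm=R.from_euler('xyz',c["attitude"],degrees=True).as_matrix()
    return p@Rm.T+c["origin"]
def proj(c,P):
    Rm=R.from_euler('xyz',c["attitude"],degrees=True).as_matrix()
    q=(np.asarray(P)-c["origin"])@Rm; return q[...,:2]/q[...,2:]*[c["K"][0,0],c["K"][1,1]]+c["K"][:2,2]
def atz(c,u,v,z):
    Rm=R.from_euler('xyz',c["attitude"],degrees=True).as_matrix()
    d=Rm@np.array([(u-c["K"][0,2])/c["K"][0,0],(v-c["K"][1,2])/c["K"][1,1],1.])
    s=(z-c["origin"][2])/d[2]; return c["origin"]+s*d
E
python3 - <<'E'
from h import *
c=load("top0"); P=pts(c)
im=c["img"][:,:,::-1]
cr=im[165:325,270:480]
cv2.imwrite("pics/topz.png",cv2.resize(cr,None,fx=3.8,fy=3.7,interpolation=cv2.INTER_CUBIC))
H=np.clip(P[165:325,270:480,2]/0.08,0,1)*255
cv2.imwrite("pics/toph.png",cv2.resize(cv2.applyColorMap(H.astype(np.uint8),cv2.COLORMAP_JET),None,fx=3.8,fy=3.7,interpolation=cv2.INTER_NEAREST))
for p in [(250,320),(330,330),(440,340),(430,282),(322,253)]: print(p,P[p[1],p[0]].round(4))
E
```

```text
(250, 320) [ 0.3772 -0.0923  0.0004]
(330, 330) [ 0.3641 -0.2553  0.0211]
(440, 340) [ 0.3467 -0.4765  0.0018]
(430, 282) [ 0.4623 -0.4559  0.0017]
(322, 253) [ 0.5158 -0.2365  0.0287]
```

View pics/topz.png

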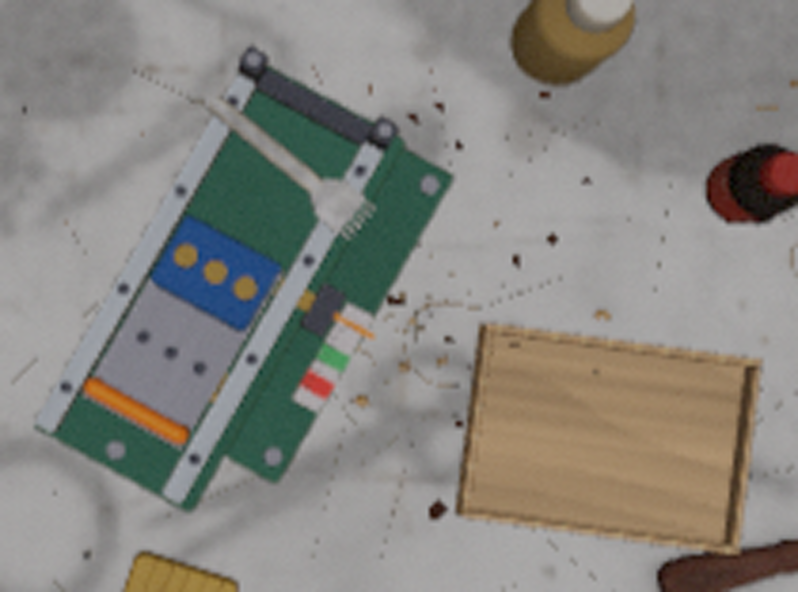

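View pics/toph.png

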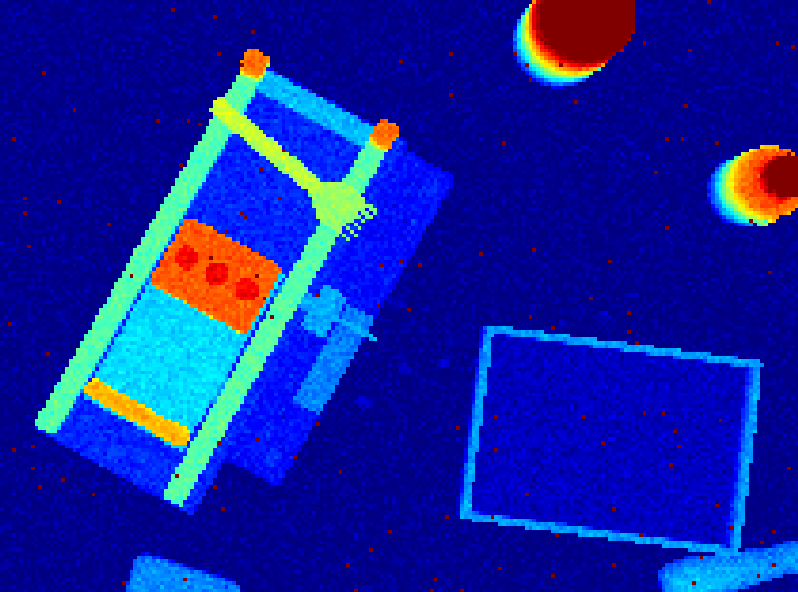

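```bash
python3 - <<'E'
from h import *
c=load("top0"); P=pts(c)
m=np.zeros((480,640),bool); m[165:325,270:480]=1
def reg(x0,x1,y0,y1,z0,z1): # zoomed px
    q=np.zeros_like(m); q[165+int(y0/3.7):165+int(y1/3.7),270+int(x0/3.8):270+int(x1/3.8)]=1
    return q&(P[...,2]>z0)&(P[...,2]<z1)
def line(u0,v0,u1,v1,w,z0,z1):
    q=np.zeros((480,640),np.uint8); cv2.line(q,(int(270+u0/3.8),int(165+v0/3.7)),(int(270+u1/3.8),int(165+v1/3.7)),1,w)
    s=(q>0)&(P[...,2]>z0)&(P[...,2]<z1); return P[s]
L1=line(240,100,45,420,6,.031,.040); L2=line(375,155,175,495,6,.031,.040)
# exclude iron
def fit(L):
    L=L[:,:2]
    v=cv2.fitLine(L.astype(np.float32),cv2.DIST_HUBER,0,.001,.001).ravel(); return v
for L in (L1,L2):
    v=fit(L); print(len(L),"dir deg",np.degrees(np.arctan2(v[1],v[0])),v[2:],L[:,2].mean())
a=np.mean([np.arctan(fit(L)[1]/fit(L)[0]) for L in (L1,L2)])
ex=np.array([np.cos(a),np.sin(a)]);ey=np.array([-ex[1],ex[0]])
print(np.degrees(a))
y1=(L1[:,:2]@ey);y2=(L2[:,:2]@ey);print("y rails",y1.mean(),y2.mean(),"sep",y1.mean()-y2.mean(), "width",np.ptp(np.percentile(y1,[2,98])),np.ptp(np.percentile(y2,[2,98])))
yc=(np.percentile(y1,[2,98]).mean()+np.percentile(y2,[2,98]).mean())/2
for nm,q in {"post1":reg(235,275,40,80,.052,.065),"post2":reg(365,402,112,150,.052,.065),"bar":reg(260,375,65,140,.018,.028),"blue":reg(145,290,210,340,.06,.08),"pull":reg(75,195,370,450,.044,.056)}.items():
    A=P[q]; X=A[:,:2]@ex; Y=A[:,:2]@ey-yc
    print(nm,len(A),"x",np.percentile(X,[2,50,98]).round(4),"y",np.percentile(Y,[2,50,98]).round(4),"z",A[:,2].mean().round(4))
X1=L1[:,:2]@ex;X2=L2[:,:2]@ex;print("rail x ext",X1.min(),X1.max(),X2.min(),X2.max(),"yc",yc)
# iron
A=P[reg(205,330,90,215,.041,.052)]; B=P[reg(300,380,175,245,.0385,.046)]
v=fit(A);print("shank",np.degrees(np.arctan2(v[1],v[0])),v[2:],A[:,2].mean(), "head c",B[:,:2].mean(0),len(A),len(B),B[:,2].mean())
d=v[:2]; T=np.vstack([A,B]); s=(T[:,:2]-v[2:])@d; print("ext",np.percentile(s,[0.5,99.5]), v[2:]+d*s.min(), v[2:]+d*s.max())
# tray
for nm,q in {"tray":reg(455,765,320,555,.016,.030)}.items():
    A=P[q][:,:2].astype(np.float32); print(cv2.minAreaRect(A))
E
```

```text
583 dir deg -28.741035 [ 0.5464213  -0.20395653] 0.03657789084245582
557 dir deg -28.383516 [ 0.51111335 -0.27123603] 0.03686983970919228
-28.562275
y rails 0.08211690082324132 0.006144258012883543 sep 0.07597264281035777 width 0.0114306704417559 0.010998171513251796
post1 43 x [0.6938 0.6995 0.7053] y [0.0328 0.0383 0.0445] z 0.0603
post2 44 x [0.6938 0.6993 0.7054] y [-0.0428 -0.0371 -0.0315] z 0.0605
bar 194 x [0.6938 0.6999 0.7056] y [-0.0284  0.0023  0.0316] z 0.0246
blue 589 x [0.5749 0.5932 0.6125] y [-0.0262 -0.0001  0.0267] z 0.0643
pull 98 x [0.5071 0.512  0.5167] y [-0.0276 -0.0032  0.028 ] z 0.0541
rail x ext 0.4791899064355337 0.6870340960248754 0.4793384677707939 0.6939002990789671 yc 0.04418858340594317
shank 48.980488 [ 0.6095992  -0.27154946] 0.044802235238459664 head c [ 0.58282773 -0.30605173] 196 178 0.04205020793335905
ext [-0.06090239  0.03804841] [ 0.5688926  -0.31834483] [ 0.6351951  -0.24212496]
((0.45982158184051514, -0.45821425318717957), (0.15785282850265503, 0.10505803674459457), 83.4774169921875)
```

```bash
cat >> h.py <<'E'
a=np.radians(-28.56); EX=np.array([np.cos(a),np.sin(a)]);EY=np.array([-EX[1],EX[0]])
SO=0.594*EX+0.0442*EY   # slide origin
def sl(x,y): return SO+x*EX+y*EY
def delta(o,target,yaw):
    Rc=R.from_euler('xyz',o["tool_rot"],degrees=True); Rt=R.from_euler('xyz',[180,0,yaw],degrees=True)
    t=Rc.inv().apply(np.asarray(target)-o["tool_pos"]); r=np.degrees((Rc.inv()*Rt).as_rotvec())
    return t.round(4),r.round(2)
E
python3 - <<'E'
from h import *
from cell import get_obs
c=load("top0"); P=pts(c)
q=np.zeros((480,640),bool); q[165+87:165+152,270+118:270+204]=1
q&=(P[...,2]>.016)&(P[...,2]<.030)
# exclude tool handle: keep rows above the front edge
v,u=np.nonzero(q); 
mask=np.zeros((480,640),np.uint8); mask[q]=255
n,l,st,ce=cv2.connectedComponentsWithStats(mask); print(st)
k=q.copy(); k[304:,440:]=0
k2=q&~((np.arange(640)[None]>=442)&(np.arange(480)[:,None]>=311))
A=P[k2][:,:2].astype(np.float32); print(len(A),cv2.minAreaRect(A))
print("slide origin",SO,"home bar",sl(-.002,0),"bar now",sl(-.082,0))
for n,(u,v) in dict(b1=(253,196),b3=(420,172),b2=(468,214),aw=(462,318)).items(): print(n,P[v,u].round(3))
o=get_obs()
print("iron",delta(o,[0.603,-0.279,0.20],48.98))
E
```

```text
[[     0      0    640    480 306559]
 [   391    253     83     64    641]]
532 ((0.4605691730976105, -0.4522307217121124), (0.14579330384731293, 0.10493192076683044), 83.4774169921875)
slide origin [ 0.54285135 -0.24515719] home bar [ 0.54109472 -0.24420104] bar now [ 0.47082936 -0.20595473]
b1 [ 0.617 -0.108  0.096]
b3 [ 0.668 -0.415  0.093]
b2 [ 0.594 -0.512  0.066]
aw [ 0.394 -0.513  0.025]
iron (array([ 0.4788, -0.1894,  0.0226]), array([ 1.000e-02,  0.000e+00, -2.991e+01]))
```

Request:
arm_command --targets '[[[0.02,-0.008,0,0,0,-2,0.08],[0.06,-0.024,0,0,0,-6,0.08],[0.11,-0.043,0,0,0,-10,0.08],[0.155,-0.062,0,0,0,-14,0.08],[0.2,-0.08,0,0,0,-18,0.08],[0.245,-0.098,0,0,0,-22,0.08],[0.29,-0.115,0,0,0,-26,0.08],[0.335,-0.133,0.005,0,0,-29.9,0.08],[0.38,-0.15,0.01,0,0,-29.9,0.08],[0.42,-0.166,0.015,0,0,-29.9,0.08]]]' --newtons 25

```text
time_s: 2.5
tool_pos: [0.5575, -0.3162, 0.2078]
tool_rot: [180.0, -0.1, 49.2]
force: [-0.3, 0.2, 0.3]
grip_width: 0.0401
```

```bash
python3 - <<'E'
from h import *
from cell import get_obs
o=get_obs(); print(o["time_s"],o["tool_pos"],o["tool_rot"],o["grip_width"],o["force"],o["qpos"])
print("iron",delta(o,[0.603,-0.279,0.12],48.98))
E
```

```text
2.5 [ 0.55745607 -0.31619792  0.2077979 ] [ 1.79972787e+02 -6.68124022e-02  4.91979719e+01] 0.04011607928654196 [-0.30937977  0.23833698  0.2547981 ] [ 44.25541106  19.00574484 -21.56166725  85.17450197   6.9949301
  77.1108026  -18.59523406]
iron (array([0.0578, 0.0101, 0.0879]), array([ 0.03, -0.07,  0.22]))
```

Request:
arm_command --targets '[[[0.03,0.005,0.02,0,0,0.2,0.08],[0.055,0.01,0.055,0,0,0.2,0.08],[0.0578,0.0101,0.088,0,0,0.2,0.08],[0.0578,0.0101,0.088,0,0,0.2,0.08],[0.0578,0.0101,0.088,0,0,0.2,0.08]]]'

```text
time_s: 3.0
tool_pos: [0.6004, -0.2827, 0.1198]
tool_rot: [-179.9, 0.0, 48.8]
force: [-0.4, -0.5, 0.9]
grip_width: 0.0398
```

```bash
python3 - <<'E'
from h import *
from cell import *
o=get_obs(); print(o["time_s"],o["tool_pos"],o["tool_rot"],o["grip_width"])
print("iron",delta(o,[0.603,-0.279,0.033],48.98))
c=read_camera("wrist"); cv2.imwrite("pics/w1.png",c["img"][:,:,::-1]); np.savez("w1.npz",**c)
E
```

```text
3.0 [ 0.60039498 -0.28265307  0.11981733] [-1.79948988e+02  2.53833920e-02  4.88346473e+01] 0.03981881296565931
iron (array([ 0.0045, -0.0004,  0.0868]), array([-0.05,  0.03, -0.15]))
```

View pics/w1.png

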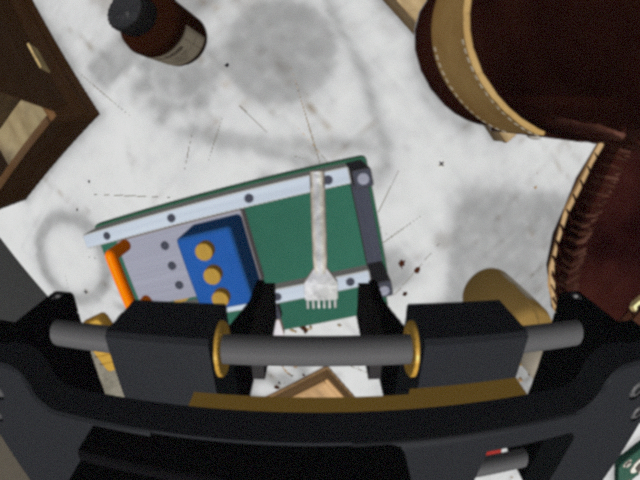

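Request:
arm_command --targets '[[[0.0035,0,0.02,0,0,0,0.08],[0.0035,0,0.05,0,0,0,0.08],[0.0035,0,0.07,0,0,0,0.08],[0.0035,0,0.08,0,0,0,0.08],[0.0035,0,0.086,0,0,0,0.08],[0.0035,0,0.086,0,0,0,0.08],[0.0035,0,0.086,0,0,0,0.08]]]'

```text
time_s: 3.75
tool_pos: [0.6039, -0.2813, 0.0352]
tool_rot: [179.9, -0.0, 48.7]
force: [0.3, 0.9, -0.8]
grip_width: 0.0401
```

```bash
python3 - <<'E'
from h import *
from cell import *
o=get_obs(); print(o["time_s"],o["tool_pos"],o["tool_rot"],o["grip_width"],o["force"])
c=read_camera("wrist"); cv2.imwrite("pics/w2.png",c["img"][:,:,::-1]); c=read_camera("scene");cv2.imwrite("pics/s2.png",cv2.resize(c["img"][200:330,200:380,::-1],None,fx=4,fy=4))
o=get_obs(); print(o["time_s"],o["tool_pos"]);print("iron",delta(o,[0.603,-0.279,0.033],48.98))
E
```

```text
3.75 [ 0.60386274 -0.28126468  0.03518657] [ 1.79861291e+02 -3.26210814e-02  4.87485726e+01] 0.04014619252111247 [ 0.32315756  0.89959105 -0.78998513]
3.85 [ 0.60382112 -0.28108725  0.03500874]
iron (array([ 0.001, -0.002,  0.002]), array([ 0.13, -0.03, -0.22]))
```

View pics/w2.png

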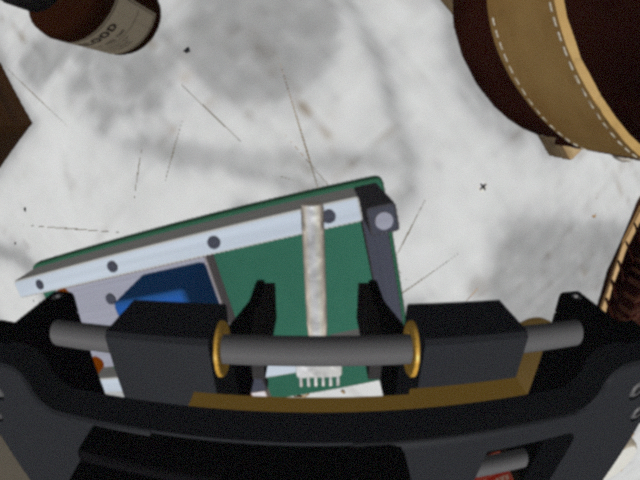

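View pics/s2.png

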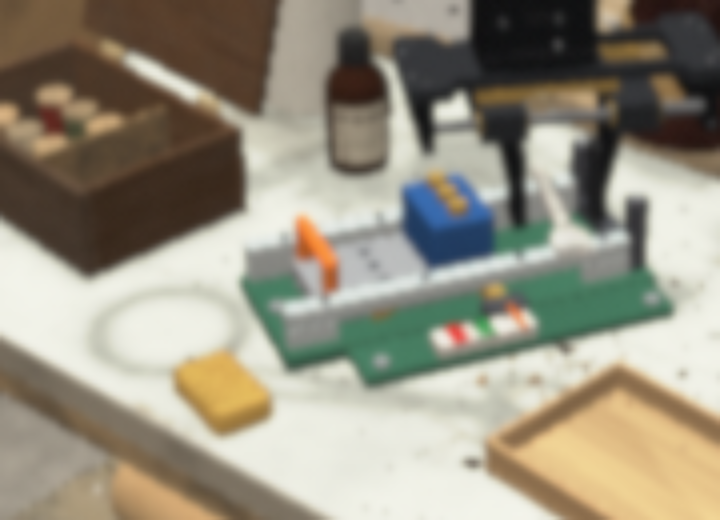

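Request:
arm_command --targets '[[[0.0,-0.002,0.002,0,0,0,0.08],[0.0,-0.002,0.002,0,0,0,1],[0.0,-0.002,0.002,0,0,0,1],[0.0,-0.002,0.002,0,0,0,1],[0.0,-0.002,0.002,0,0,0,1],[0.0,-0.002,0.002,0,0,0,1],[0.0,-0.002,0.002,0,0,0,1]]]' --newtons 25

```text
time_s: 4.55
tool_pos: [0.6016, -0.2796, 0.0316]
tool_rot: [180.0, 0.0, 48.8]
force: [1.2, -0.7, -0.2]
grip_width: 0.0092
```

Request:
arm_command --targets '[[[0.0,-0.002,-0.01,0,0,0,1],[0.0,-0.002,-0.03,0,0,0,1],[0.0,-0.002,-0.06,0,0,0,1],[0.0,-0.002,-0.09,0,0,0,1],[0.0,-0.002,-0.115,0,0,0,1],[0.0,-0.002,-0.13,0,0,0,1],[0.0,-0.002,-0.13,0,0,0,1]]]'

```text
time_s: 5.25
tool_pos: [0.6012, -0.2783, 0.1644]
tool_rot: [179.7, -0.1, 48.8]
force: [-0.0, 0.8, -1.3]
grip_width: 0.0097
```

```bash
python3 - <<'E'
from h import *
from cell import *
c=read_camera("wrist"); cv2.imwrite("pics/w3.png",c["img"][:,:,::-1])
o=get_obs(); print(o["time_s"],o["tool_pos"],o["grip_width"],o["force"]);print("tray",delta(o,[0.4606,-0.4522,0.16],83.48),delta(o,[0.4606,-0.4522,0.03],83.48))
E
```

```text
5.3 [ 0.60020281 -0.27803192  0.16227065] 0.00947326896963279 [-1.27432137 -1.23969156 -0.41717332]
tray (array([-0.223 ,  0.0098,  0.0022]), array([ 8.000e-02,  1.000e-02, -3.471e+01])) (array([-0.223 ,  0.0096,  0.1322]), array([ 8.000e-02,  1.000e-02, -3.471e+01]))
```

View pics/w3.png

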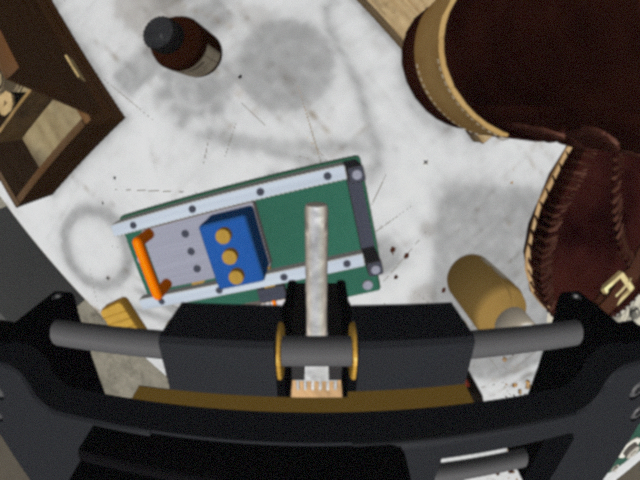

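Request:
arm_command --targets '[[[-0.015,0.001,0,0,0,-3,1],[-0.045,0.002,0,0,0,-8,1],[-0.08,0.003,0,0,0,-14,1],[-0.115,0.005,0,0,0,-20,1],[-0.15,0.007,0,0,0,-26,1],[-0.185,0.008,0,0,0,-31,1],[-0.21,0.0095,0,0,0,-34.7,1],[-0.223,0.0098,0.02,0,0,-34.7,1],[-0.223,0.0098,0.05,0,0,-34.7,1],[-0.223,0.0098,0.07,0,0,-34.7,1]]]'

```text
time_s: 6.3
tool_pos: [0.4576, -0.4515, 0.0873]
tool_rot: [-179.7, -0.2, 83.4]
force: [-0.2, 0.6, -1.4]
grip_width: 0.0096
```

```bash
python3 - <<'E'
from h import *
from cell import *
c=read_camera("scene"); cv2.imwrite("pics/s3.png",c["img"][:,:,::-1]);
c=read_camera("top"); cv2.imwrite("pics/t3.png",c["img"][:,:,::-1])
o=get_obs(); print(o["time_s"],o["tool_pos"],o["grip_width"],o["force"]);print("tray",delta(o,[0.4606,-0.4522,0.03],83.48))
E
```

```text
6.4 [ 0.45696455 -0.44955131  0.0857438 ] 0.009715002372070196 [-0.63895014  1.70678178 -1.60935106]
tray (array([-0.0026,  0.0044,  0.0557]), array([-0.46, -0.38, -0.02]))
```

View pics/s3.png

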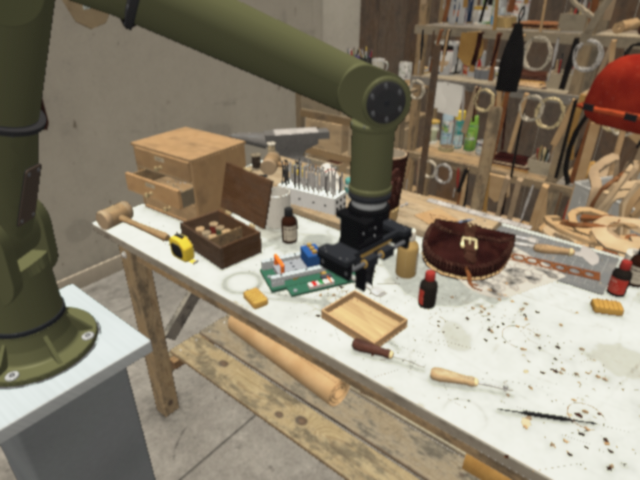

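```bash
python3 - <<'E'
from h import *
c=load("scene0"); print(proj(c,[[0.457,-0.45,0.086],[0.4606,-0.4522,0],[0.4606,-0.4522,0.005]]))
E
```

```text
[[362.73195516 287.58626461]
 [362.78571625 321.62345729]
 [362.89171028 319.7010136 ]]
```

View pics/t3.png

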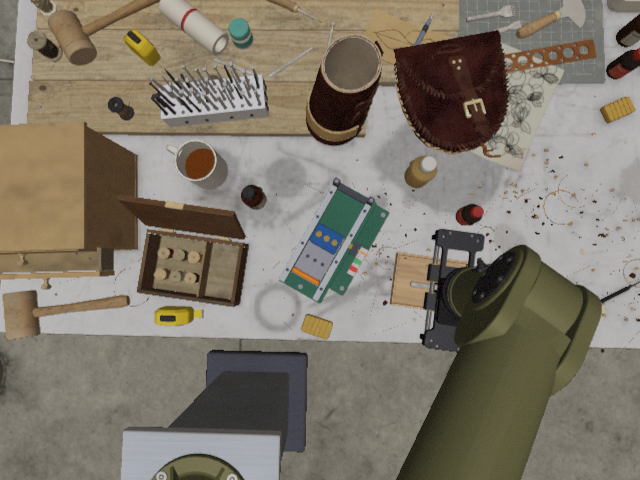

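Request:
arm_command --targets '[[[-0.0026,0.004,0.02,-0.4,-0.3,0,1],[-0.0026,0.004,0.04,-0.4,-0.3,0,1],[-0.0026,0.004,0.055,-0.4,-0.3,0,1],[-0.0026,0.004,0.065,-0.4,-0.3,0,1],[-0.0026,0.004,0.072,-0.4,-0.3,0,1],[-0.0026,0.004,0.076,-0.4,-0.3,0,1],[-0.0026,0.004,0.076,-0.4,-0.3,0,1]]]'

```text
time_s: 7.1
tool_pos: [0.4639, -0.4552, 0.0154]
tool_rot: [179.6, 0.3, 83.5]
force: [-0.4, -0.3, -1.9]
grip_width: 0.0092
```

Request:
arm_command --targets '[[[0,0,0.002,0,0,0,1],[0,0,0.002,0,0,0,1],[0,0,0.002,0,0,0,1]]]'

```text
time_s: 7.4
tool_pos: [0.4642, -0.4555, 0.014]
tool_rot: [179.6, 0.3, 83.5]
force: [-0.5, 0.2, -2.0]
grip_width: 0.0095
```

Request:
arm_command --targets '[[[0,0,0.002,0,0,0,1],[0,0,0.004,0,0,0,1],[0,0,0.004,0,0,0,1],[0,0,0.004,0,0,0,1]]]'

```text
time_s: 7.8
tool_pos: [0.4639, -0.4552, 0.0094]
tool_rot: [179.6, 0.3, 83.5]
force: [0.6, 1.2, -1.4]
grip_width: 0.0095
```

Request:
arm_command --targets '[[[0,0,0.002,0,0,0,1],[0,0,0.002,0,0,0,1],[0,0,0.003,0,0,0,1],[0,0,0.003,0,0,0,1]]]'

```text
time_s: 8.2
tool_pos: [0.464, -0.4552, 0.0064]
tool_rot: [179.6, 0.3, 83.5]
force: [-0.9, -0.1, -1.2]
grip_width: 0.0098
```

```bash
python3 - <<'E'
from h import *
from cell import *
c=read_camera("scene"); cv2.imwrite("pics/s4.png",cv2.resize(c["img"][230:360,290:440,::-1],None,fx=4,fy=4))
o=get_obs(); print(o["time_s"],o["tool_pos"],o["grip_width"],o["force"])
E
```

```text
8.25 [ 0.46399396 -0.45523268  0.00647366] 0.009421482932738963 [-0.05954985  0.01460136 -0.16228819]
```

View pics/s4.png

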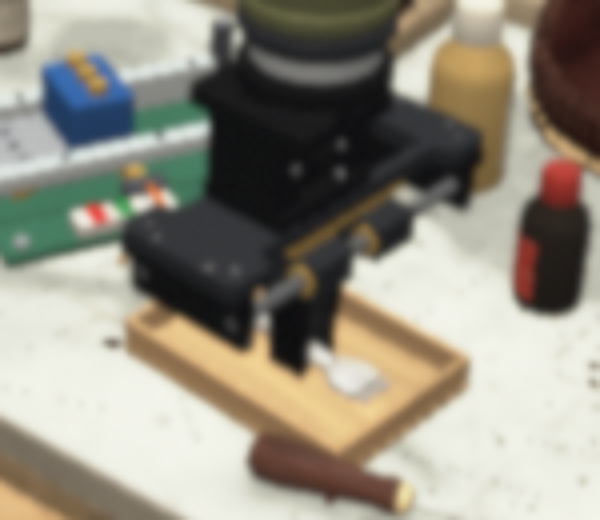

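Request:
arm_command --targets '[[[0,0,0.001,0,0,0,1],[0,0,0.001,0,0,0,1],[0,0,0.001,0,0,0,0.6],[0,0,0.001,0,0,0,0.3],[0,0,0.001,0,0,0,0.2],[0,0,0.001,0,0,0,0.2],[0,0,0.001,0,0,0,0.2]]]'

```text
time_s: 8.95
tool_pos: [0.4641, -0.4553, 0.0057]
tool_rot: [179.6, 0.3, 83.5]
force: [-0.2, -0.0, 0.2]
grip_width: 0.0337
```

Released; rising, then checking the iron.

Request:
arm_command --targets '[[[0,0,-0.01,0,0,0,0.2],[0,0,-0.03,0,0,0,0.2],[0,0,-0.06,0,0,0,0.2],[0,0,-0.1,0,0,0,0.1],[0,0,-0.14,0,0,0,-0.15],[0,0,-0.155,0,0,0,-0.15],[0,0,-0.155,0,0,0,-0.15]]]'

```text
time_s: 9.65
tool_pos: [0.4646, -0.4555, 0.1643]
tool_rot: [179.3, 0.5, 83.5]
force: [1.0, -0.3, 0.0]
grip_width: 0.0487
```

```bash
python3 - <<'E'
from h import *
from cell import *
c=read_camera("scene"); cv2.imwrite("pics/s5.png",cv2.resize(c["img"][230:360,230:440,::-1],None,fx=3.5,fy=3.5))
c=read_camera("wrist"); cv2.imwrite("pics/w5.png",c["img"][:,:,::-1])
o=get_obs(); print(o["time_s"],o["tool_pos"],o["grip_width"],o["force"])
b=sl(-.082,0)
print(delta(o,[*b,0.13],61.44),delta(o,[*b,0.032],61.44))
E
```

```text
9.75 [ 0.46251803 -0.45398811  0.15960219] 0.04985998578403882 [-0.71929457  0.25430426 -1.41658236]
(array([ 0.2475, -0.0201,  0.0283]), array([ 0.38,  0.2 , 22.03])) (array([ 0.248 , -0.0207,  0.1263]), array([ 0.38,  0.2 , 22.03]))
```

View pics/s5.png

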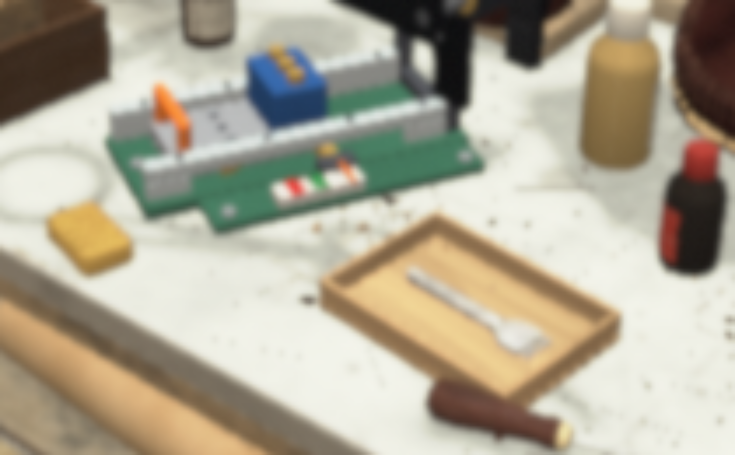

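View pics/w5.png

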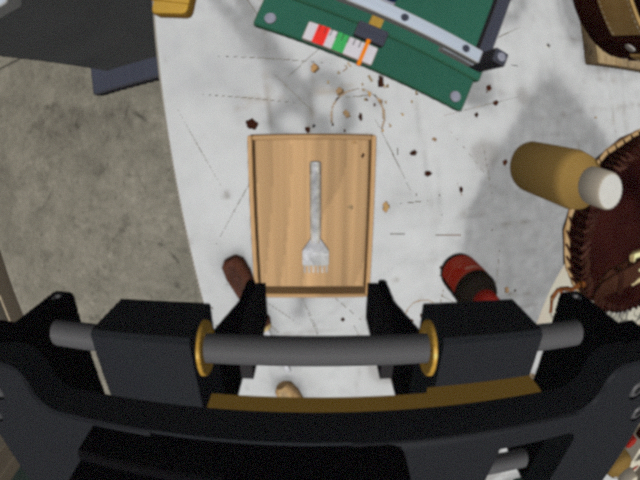

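Request:
arm_command --targets '[[[0.02,-0.002,0,0,0,2,-0.15],[0.05,-0.004,0,0,0,6,-0.15],[0.09,-0.007,0,0,0,10,-0.15],[0.13,-0.01,0,0,0,14,-0.15],[0.17,-0.013,0,0,0,18,-0.15],[0.205,-0.017,0.01,0.4,0.2,22,-0.15],[0.23,-0.019,0.02,0.4,0.2,22,-0.15],[0.2475,-0.02,0.028,0.4,0.2,22,-0.15],[0.2475,-0.02,0.028,0.4,0.2,22,-0.15],[0.2475,-0.02,0.028,0.4,0.2,22,-0.15]]]'

```text
time_s: 10.75
tool_pos: [0.4705, -0.2067, 0.1298]
tool_rot: [-179.9, 0.0, 61.5]
force: [1.0, -0.0, 0.2]
grip_width: 0.0501
```

```bash
python3 - <<'E'
from h import *
from cell import *
c=read_camera("wrist"); cv2.imwrite("pics/w6.png",c["img"][:,:,::-1])
o=get_obs(); print(o["time_s"],o["tool_pos"],o["grip_width"],o["force"])
b=sl(-.082,0)
print(delta(o,[*b,0.07],61.44),delta(o,[*b,0.032],61.44))
E
```

```text
10.8 [ 0.4708607  -0.20754978  0.13034645] 0.04985929433885124 [0.06352342 0.60148281 0.27184928]
(array([ 0.0014, -0.0008,  0.0603]), array([-0.02,  0.04, -0.04])) (array([ 0.0014, -0.0008,  0.0983]), array([-0.02,  0.04, -0.04]))
```

View pics/w6.png

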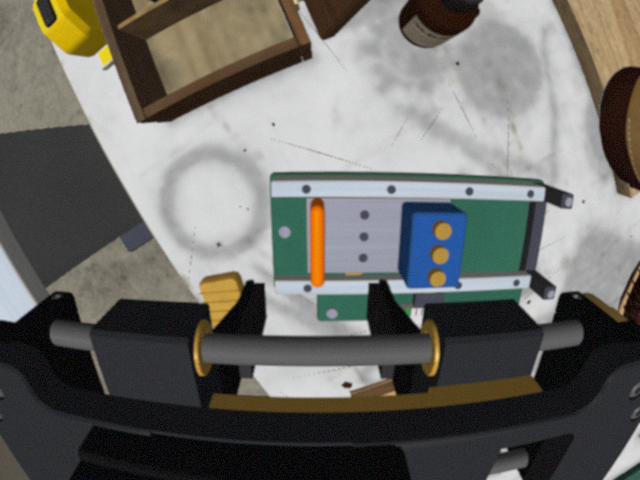

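Request:
arm_command --targets '[[[0.001,-0.0008,0.02,0,0,0,-0.15],[0.001,-0.0008,0.045,0,0,0,-0.15],[0.001,-0.0008,0.065,0,0,0,-0.15],[0.001,-0.0008,0.08,0,0,0,-0.15],[0.001,-0.0008,0.09,0,0,0,-0.15],[0.001,-0.0008,0.094,0,0,0,-0.15],[0.001,-0.0008,0.096,0,0,0,-0.15],[0.001,-0.0008,0.096,0,0,0,-0.15]]]'

```text
time_s: 11.6
tool_pos: [0.4718, -0.2054, 0.0355]
tool_rot: [179.9, 0.0, 61.5]
force: [0.6, 0.3, -0.8]
grip_width: 0.0499
```

```bash
python3 - <<'E'
from h import *
from cell import *
c=read_camera("scene"); cv2.imwrite("pics/s7.png",cv2.resize(c["img"][220:320,220:370,::-1],None,fx=5,fy=5))
c=read_camera("wrist"); cv2.imwrite("pics/w7.png",c["img"][:,:,::-1])
o=get_obs(); print(o["time_s"],o["tool_pos"],o["grip_width"],o["force"])
b=sl(-.082,0)
print(delta(o,[*b,0.032],61.44))
E
```

```text
11.7 [ 0.47198833 -0.20543924  0.0358574 ] 0.04987354933388937 [ 0.84763935 -0.09354555  0.30572601]
(array([-0.001 , -0.0008,  0.0039]), array([0.14, 0.02, 0.03]))
```

View pics/s7.png

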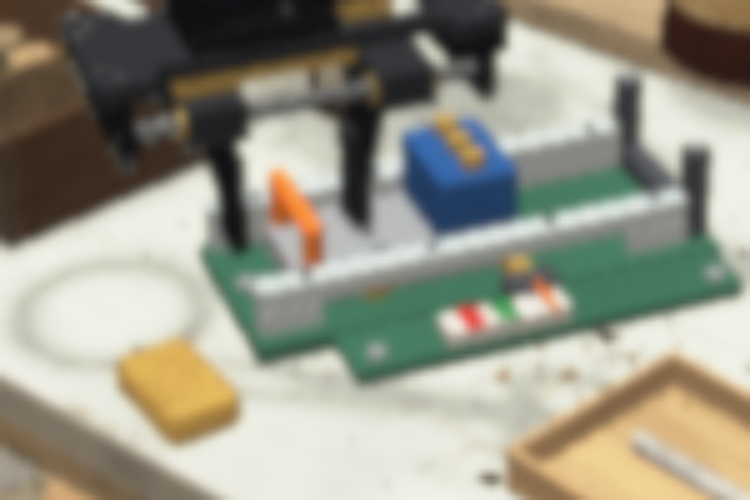

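View pics/w7.png

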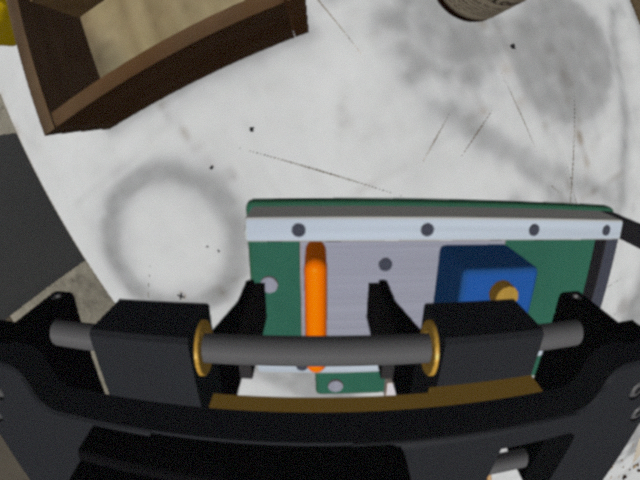

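Request:
arm_command --targets '[[[-0.0005,-0.0005,0.003,0,0,0,-0.15],[-0.0005,-0.0005,0.003,0,0,0,1],[-0.0005,-0.0005,0.003,0,0,0,1],[-0.0005,-0.0005,0.003,0,0,0,1],[-0.0005,-0.0005,0.003,0,0,0,1],[-0.0005,-0.0005,0.003,0,0,0,1],[-0.0005,-0.0005,0.003,0,0,0,1],[-0.0005,-0.0005,0.003,0,0,0,1]]]' --newtons 35

```text
time_s: 12.5
tool_pos: [0.4708, -0.2054, 0.0321]
tool_rot: [179.9, 0.0, 61.5]
force: [0.8, -0.7, 0.3]
grip_width: 0.0092
```

```bash
cat > st.py <<'E'
from h import *
from cell import *
o=get_obs(); p=o["tool_pos"][:2]-SO
print("t",o["time_s"],"slide xy",(p@EX).round(4),(p@EY).round(4),"z",o["tool_pos"][2].round(4),"rot",o["tool_rot"].round(2),"w",o["grip_width"].round(4),"F along x %.2f y %.2f z %.2f"%(o["force"][:2]@EX,o["force"][:2]@EY,o["force"][2]))
E
python3 st.py
```

```text
Traceback (most recent call last):
  File "st.py", line 4, in <module>
    print("t",o["time_s"],"slide xy",(p@EX).round(4),(p@EY).round(4),"z",o["tool_pos"][2].round(4),"rot",o["tool_rot"].round(2),"w",o["grip_width"].round(4),"F along x %.2f y %.2f z %.2f"%(o["force"][:2]@EX,o["force"][:2]@EY,o["force"][2]))
                                                                                                                                    ^^^^^^^^^^^^^^^^^^^^^
AttributeError: 'float' object has no attribute 'round'
```

Request:
arm_command --targets '[[[0,0.003,0,0,0,0,1],[0,0.008,0,0,0,0,1],[0,0.014,0,0,0,0,1],[0,0.021,0,0,0,0,1],[0,0.028,0,0,0,0,1],[0,0.035,0,0,0,0,1],[0,0.041,0,0,0,0,1],[0,0.045,0,0,0,0,1],[0,0.047,0,0,0,0,1],[0,0.047,0,0,0,0,1]]]'

```text
time_s: 13.5
tool_pos: [0.5125, -0.2279, 0.0322]
tool_rot: [179.9, -0.0, 61.5]
force: [0.2, 1.3, -0.2]
grip_width: 0.0091
```

```bash
sed -i 's/o\["grip_width"\].round(4)/round(o["grip_width"],4)/' st.py; python3 st.py
```

```text
t 13.5 slide xy -0.0349 0.0007 z 0.0322 rot [ 1.799e+02 -1.000e-02  6.147e+01] w 0.0091 F along x -0.48 y 1.24 z -0.20
```

Request:
arm_command --targets '[[[0,0.004,0,0,0,0,1],[0,0.008,0,0,0,0,1],[0,0.012,0,0,0,0,1],[0,0.016,0,0,0,0,1],[0,0.02,0,0,0,0,1],[0,0.023,0,0,0,0,1],[0,0.026,0,0,0,0,1],[0,0.026,0,0,0,0,1],[0,0.026,0,0,0,0,1]]]'

```text
time_s: 14.4
tool_pos: [0.5351, -0.24, 0.0321]
tool_rot: [179.9, -0.0, 61.5]
force: [-0.5, 1.7, 1.2]
grip_width: 0.0087
```

```bash
python3 st.py
```

```text
t 14.4 slide xy -0.0093 0.0008 z 0.0321 rot [ 1.7993e+02 -1.0000e-02  6.1480e+01] w 0.0087 F along x -1.23 y 1.23 z 1.17
```

Request:
arm_command --targets '[[[0,0.002,0,0,0,0,1],[0,0.004,0,0,0,0,1],[0,0.006,0,0,0,0,1],[0,0.007,0,0,0,0,1],[0,0.007,0,0,0,0,1]]]'

```text
time_s: 14.9
tool_pos: [0.542, -0.2438, 0.0322]
tool_rot: [179.8, -0.0, 61.5]
force: [1.7, 1.6, -0.1]
grip_width: 0.0089
```

```bash
python3 st.py
```

```text
t 14.9 slide xy -0.0014 0.0008 z 0.0322 rot [ 1.7984e+02 -2.0000e-02  6.1480e+01] w 0.0089 F along x 0.67 y 2.24 z -0.09
```

Request:
arm_command --targets '[[[0,0.001,0,0,0,0,1],[0,0.002,0,0,0,0,1],[0,0.002,0,0,0,0,1],[0,0.002,0,0,0,0,1]]]'

```text
time_s: 15.3
tool_pos: [0.5422, -0.2439, 0.0322]
tool_rot: [-180.0, 0.0, 61.5]
force: [-1.3, 3.9, 3.5]
grip_width: 0.0085
```

```bash
python3 st.py
```

```text
t 15.3 slide xy -0.0011 0.0008 z 0.0322 rot [-1.7997e+02  1.0000e-02  6.1480e+01] w 0.0085 F along x -3.00 y 2.81 z 3.50
```

Request:
arm_command --targets '[[[0,0.001,0,0,0,0,1],[0,0.003,0,0,0,0,1],[0,0.003,0,0,0,0,1],[0,0.003,0,0,0,0,1]]]'

```text
time_s: 15.7
tool_pos: [0.5422, -0.2439, 0.0321]
tool_rot: [-179.6, 0.1, 61.5]
force: [-8.7, 7.9, 11.0]
grip_width: 0.009
```

```bash
python3 st.py; python3 - <<'E'
from h import *
from cell import *
c=read_camera("top"); cv2.imwrite("pics/t8.png",cv2.resize(c["img"][165:325,270:480,::-1],None,fx=3.8,fy=3.7,interpolation=cv2.INTER_CUBIC))
c=read_camera("scene"); cv2.imwrite("pics/s8.png",cv2.resize(c["img"][220:320,220:370,::-1],None,fx=5,fy=5))
E
```

```text
t 15.7 slide xy -0.0012 0.0007 z 0.0321 rot [-1.796e+02  7.000e-02  6.149e+01] w 0.009 F along x -11.40 y 2.82 z 10.98
```

View pics/s8.png

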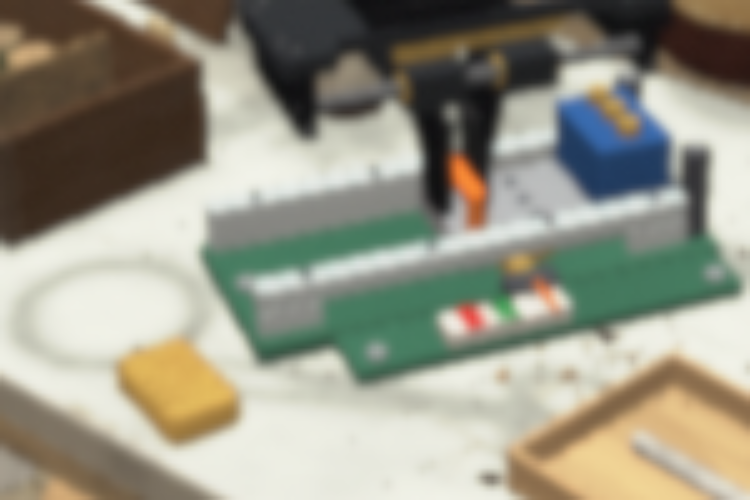

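View pics/t8.png

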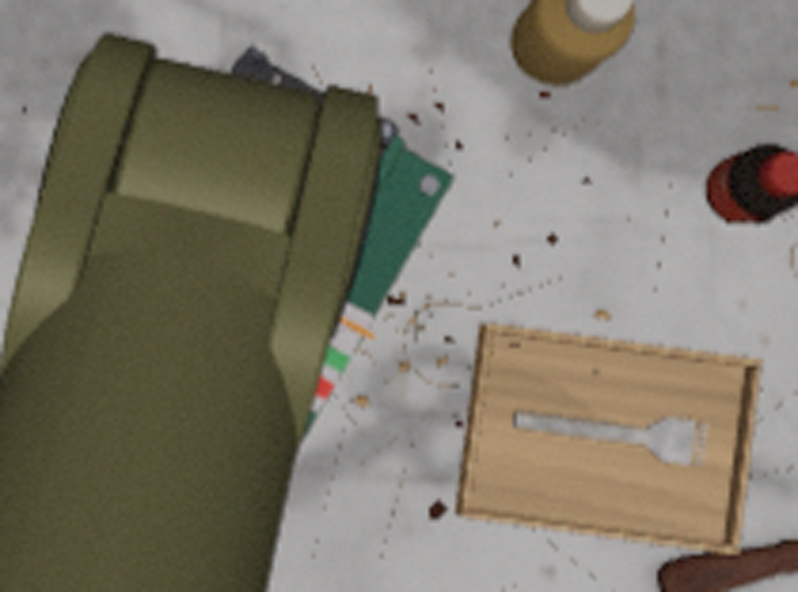

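Request:
arm_command --targets '[[[0,-0.003,0,0,0,0,1],[0,-0.006,0,0,0,0,1],[0,-0.009,0,0,0,0,1],[0,-0.012,0,0,0,0,1],[0,-0.014,0,0,0,0,1],[0,-0.016,0,0,0,0,1],[0,-0.018,0,0,0,0,1],[0,-0.018,0,0,0,0,1]]]'

```text
time_s: 16.6
tool_pos: [0.5311, -0.238, 0.0322]
tool_rot: [179.7, -0.0, 61.5]
force: [6.3, 1.0, -3.7]
grip_width: 0.0089
```

```bash
python3 st.py; python3 - <<'E'
from h import *
from cell import *
c=read_camera("scene"); cv2.imwrite("pics/s9.png",cv2.resize(c["img"][220:320,220:370,::-1],None,fx=5,fy=5))
c=read_camera("top"); cv2.imwrite("pics/t9.png",cv2.resize(c["img"][235:295,330:390,::-1],None,fx=8,fy=8,interpolation=cv2.INTER_CUBIC))
E
```

```text
t 16.6 slide xy -0.0138 0.0007 z 0.0322 rot [ 1.7972e+02 -4.0000e-02  6.1470e+01] w 0.0089 F along x 5.06 y 3.88 z -3.74
```

View pics/t9.png

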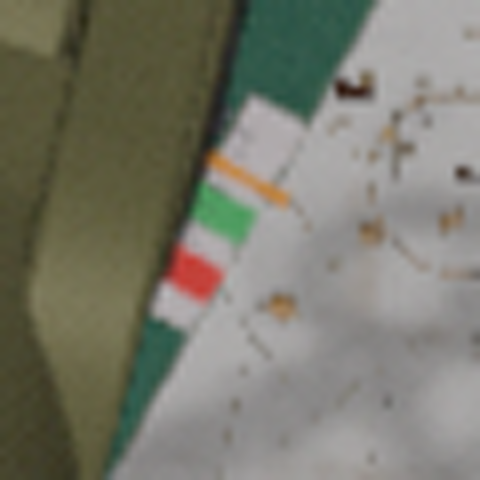

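Request:
arm_command --targets '[[[0,-0.002,0,0,0,0,1],[0,-0.004,0,0,0,0,1],[0,-0.006,0,0,0,0,1],[0,-0.008,0,0,0,0,1],[0,-0.01,0,0,0,0,1],[0,-0.0115,0,0,0,0,1],[0,-0.0125,0,0,0,0,1],[0,-0.0125,0,0,0,0,1]]]'

```text
time_s: 17.5
tool_pos: [0.5222, -0.2332, 0.0323]
tool_rot: [179.4, -0.1, 61.5]
force: [12.0, -2.1, -10.7]
grip_width: 0.0086
```

```bash
python3 st.py; python3 - <<'E'
from h import *
from cell import *
c=read_camera("top"); cv2.imwrite("pics/t10.png",cv2.resize(c["img"][235:295,330:390,::-1],None,fx=8,fy=8,interpolation=cv2.INTER_CUBIC))
E
```

```text
t 17.5 slide xy -0.0239 0.0006 z 0.0323 rot [ 1.7944e+02 -8.0000e-02  6.1460e+01] w 0.0086 F along x 11.58 y 3.91 z -10.66
```

View pics/t10.png

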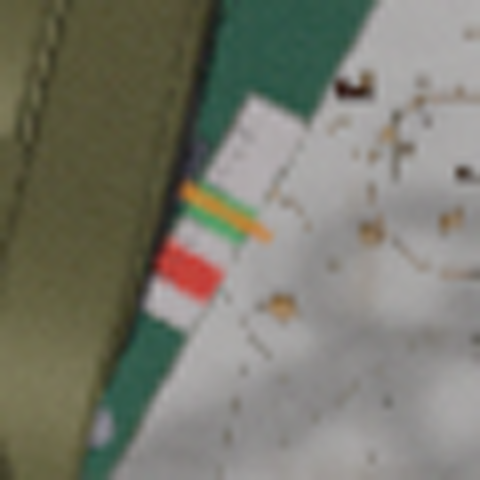

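Request:
arm_command --targets '[[[0,0,0,0,0,0,1],[0,0,0,0,0,0,1],[0,0,0,0,0,0,1],[0,0,0,0,0,0,1],[0,0,0,0,0,0,1],[0,0,0,0,0,0,1],[0,0,0,0,0,0,1],[0,0,0,0,0,0,1],[0,0,0,0,0,0,1],[0,0,0,0,0,0,1]]]'

```text
time_s: 18.55
tool_pos: [0.5222, -0.2331, 0.0323]
tool_rot: [179.4, -0.1, 61.5]
force: [11.7, -1.4, -10.1]
grip_width: 0.0092
```

```bash
python3 st.py
```

```text
t 18.55 slide xy -0.0239 0.0007 z 0.0323 rot [ 1.7945e+02 -8.0000e-02  6.1460e+01] w 0.0092 F along x 10.95 y 4.41 z -10.07
```

Request:
arm_command --targets '[[[0,0.003,0,0,0,0,1],[0,0.007,0,0,0,0,1],[0,0.011,0,0,0,0,1],[0,0.015,0,0,0,0,1],[0,0.019,0,0,0,0,1],[0,0.022,0,0,0,0,1],[0,0.025,0,0,0,0,1],[0,0.026,0,0,0,0,1],[0,0.026,0,0,0,0,1]]]'

```text
time_s: 19.45
tool_pos: [0.5415, -0.2436, 0.0322]
tool_rot: [179.9, 0.0, 61.5]
force: [2.0, 3.9, -0.2]
grip_width: 0.0087
```

```bash
python3 st.py
```

```text
t 19.45 slide xy -0.0019 0.0008 z 0.0322 rot [179.95   0.    61.48] w 0.0087 F along x -0.16 y 4.37 z -0.24
```

Request:
arm_command --targets '[[[0,0,0,0,0,0,0.7],[0,0,0,0,0,0,0.4],[0,0,0,0,0,0,0.2],[0,0,0,0,0,0,0.1],[0,0,0,0,0,0,0.1],[0,0,0,0,0,0,0.1]]]'

```text
time_s: 20.05
tool_pos: [0.5413, -0.2441, 0.0322]
tool_rot: [179.9, 0.0, 61.5]
force: [-0.5, -0.0, -0.2]
grip_width: 0.0378
```

```bash
python3 st.py
```

```text
t 20.05 slide xy -0.0019 0.0002 z 0.0322 rot [1.7995e+02 3.0000e-02 6.1450e+01] w 0.0378 F along x -0.40 y -0.22 z -0.15
```

Request:
arm_command --targets '[[[0,0,-0.01,0,0,0,0.1],[0,0,-0.03,0,0,0,0.1],[0,0,-0.06,0,0,0,0.1],[0,0,-0.1,0,0,0,0.1],[0,0,-0.14,0,0,0,0.1],[-0.02,0,-0.17,0,0,0,0.1],[-0.06,0,-0.19,0,0,0,0.1],[-0.1,0,-0.19,0,0,0,0.1],[-0.14,0,-0.19,0,0,0,0.1],[-0.18,0,-0.19,0,0,0,0.1]]]'

```text
time_s: 21.05
tool_pos: [0.4546, -0.4031, 0.2236]
tool_rot: [179.9, 0.1, 61.5]
force: [0.1, 0.0, 0.3]
grip_width: 0.0394
```

Request:
arm_command --targets '[[[-0.04,-0.01,0,0,0,0,0.1],[-0.08,-0.02,0,0,0,0,0.1],[-0.11,-0.03,0,0,0,0,0.1],[-0.13,-0.03,0,0,0,0,0.1],[-0.13,-0.03,0,0,0,0,0.1],[-0.13,-0.03,0,0,0,0,0.1]]]'

```text
time_s: 21.65
tool_pos: [0.3683, -0.5008, 0.2224]
tool_rot: [179.9, -0.1, 61.5]
force: [1.2, 0.6, 0.2]
grip_width: 0.0393
```

```bash
python3 - <<'E'
from h import *
from cell import *
c=read_camera("top"); cv2.imwrite("pics/t11.png",cv2.resize(c["img"][145:325,250:480,::-1],None,fx=3.4,fy=3.3,interpolation=cv2.INTER_CUBIC)); cv2.imwrite("pics/t11full.png",c["img"][:,:,::-1])
P=pts(c); X=(P[...,:2]-SO)@EX; Y=(P[...,:2]-SO)@EY; Z=P[...,2]
q=(abs(X)<.12)&(abs(Y)<.03)&(Z>.061)&(Z<.08); print("blue x",np.percentile(X[q],[2,98]),q.sum())
q=(abs(X)<.05)&(abs(Y)<.028)&(Z>.046)&(Z<.058); print("bar x",np.median(X[q]),q.sum())
c=read_camera("scene"); cv2.imwrite("pics/s11.png",c["img"][:,:,::-1])
E
python3 st.py
```

```text
blue x [0.06036162 0.0978193 ] 552
bar x -0.0028446087177570393 140
t 21.75 slide xy -0.0308 -0.3067 z 0.2224 rot [ 1.7991e+02 -6.0000e-02  6.1680e+01] w 0.0396 F along x 0.74 y 0.25 z -0.41
```

View pics/t11.png

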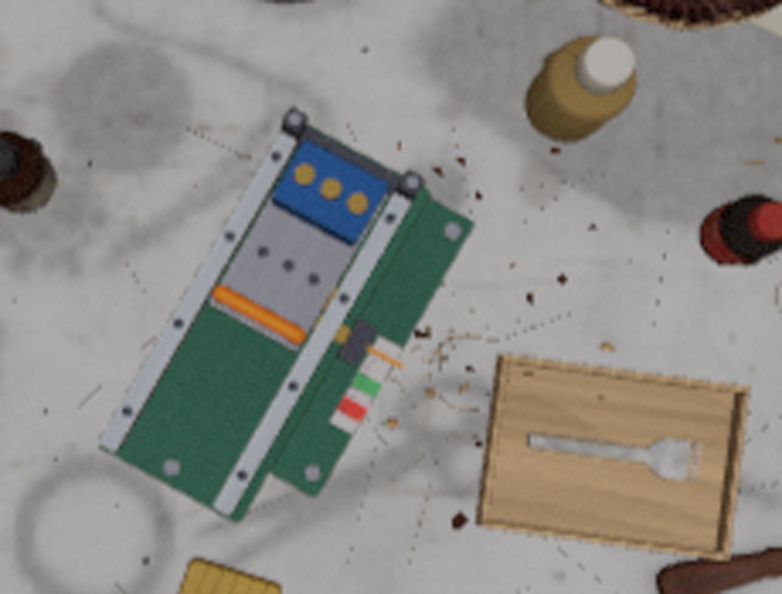

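View pics/s11.png

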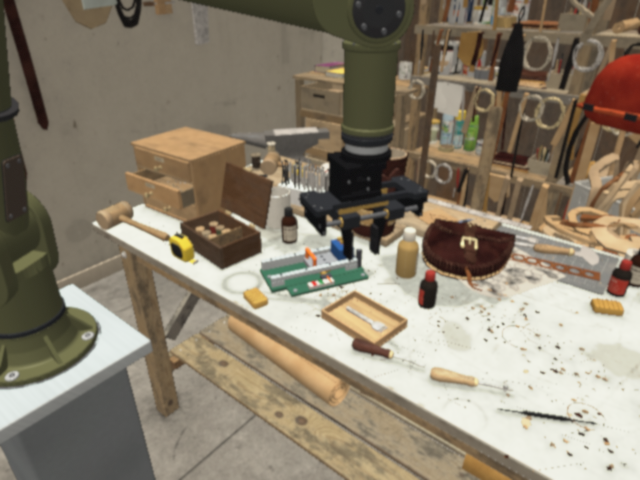

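```bash
python3 -c "
from cell import *
print(sign_off())"
```

```text
the job is handed in; nothing more can be done
None
```

The job is finished and was handed in at about 22 s of robot time. The sign-off gave no verdict, so what follows rests on my own checks.

**What I did**
- **Pricking iron:** I gripped it by the shank, lifted it off the rails and let it go in the tray from about 5 mm above the floor.
- **Cassette:** I gripped the orange pull bar and pushed the cassette about 80 mm to the stop, ending with about 11 N against it.
- **Tug:** I pulled back 22.7 mm. Allowing for the 3 mm of play, that is about 20 mm on the scale, with about 11–12 N measured. I held it there for about 1.1 s, eased it forward, let go and moved the arm clear.

**What the last checks showed**
- **Iron:** it lies flat in the tray.
- **Cassette:** the blue block is against the stop, and the pull bar reads slide x = −2.8 mm. The nominal home value is −2 mm, so the difference is within calibration error and the play.
- **Latch:** it held during the tug, shown by the scale moving back with the cassette.
- **Scale:** the pointer was in the middle of the green band when the hold began. Through the hold, the arm's position and force at start and end were nearly unchanged, and the furthest travel I saw was well short of the red. It is now back at zero.
- **Bystanders:** in the final pictures, none that I could see had moved. I compared these by eye, not by measurement.

No check failed. The force readings were noisy by about 1–2 N.

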